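# Anti-seize the mounting pad and hold the T-bracket over its tapped holes

## Robot

A 6-joint arm with a two-finger parallel gripper is mounted at the origin on the work surface. World frame = base frame: x ahead of the robot, y to its left, z up, the work surface at z = 0. Lengths are in m, angles in rad, forces in N, time in s.
With the tool pointing down it reaches from about 0.35 to 0.775 m from the base axis. Payload 7.3 kg.
Tool frame: the origin (TCP) lies on the mounting face of the last link; the fingertips stand 178 mm ahead of it and the grasp point (between the pads) lies 159 mm ahead of it (robot.grip_depth is the distance from the TCP to the grasp point, in m); z points along the fingers, y is the line along which they close (so a half turn about z gives the same grasp; the last joint's range is limited). The gripper opens to 92 mm and grips with 3 to 60 N. Pads are 19 mm wide; open, the fingers measure 130 mm over their backs; the gripper's body (75 mm by 190 mm) begins 47 mm behind the grasp point.
Start: joints at [1.004, 0.342, 1.524, -0, 1.275, -0.146], TCP at [0.214, 0.479, 0.405] pointing down, gripper open.
Joint ranges: [-2.53, 2.53], [-0.77, 2.02], [0.04, 2.7], [-1, 4.14], [0.28, 2.66], [-3.11, 3.11]. Speed limits (rad/s): [2.57, 2.57, 3.14, 3.14, 3.14, 3.14].

## Interface

Orientations are given as [roll, pitch, yaw] about the fixed x, y, z axes, in that order (R = Rz(yaw) Ry(pitch) Rx(roll)).
In Python, from cell import observe, cams, robot, models gives the robot as it stands.
- The arm moves only by the shell command python3 -m jog 'ROWS' [FORCE]. ROWS is JSON, a list of rows, each a list of 3 entries, a list of its own where there are three numbers: the shift along the tool's x, y, z each as a share of 0.4 m, from -1 to 1, then the turn about the tool's z as a share of pi rad, from -1 to 1, then the closure, from 0 (fully open) to 1 (shut). In form: [[[x, y, z], turn, jaw], ...]. A call has 1 to 12 rows; each row is the pose to reach, as a shift and turn from the pose commanded when the call began, along the tool's axes at that moment, turning the shorter way round; what a row does not reach only later rows make up. A row lasts 1/8 s, in which the tool goes at most 62.5 mm and 10.7 degrees, less where a joint would pass 70% of its speed; a pose out of reach is approached as far as the arm can. A call with a number of a shift or a turn outside -1 to 1 is refused whole. A call with a gripper value outside its range is refused whole. The fingers move at their own pace and stop on an object; FORCE is the grip in N (left out, the last holds). Time passes only in rows, so rows that repeat a pose let the fingers close. It gives the time, the measured TCP pose, the force, the opening and the grip force at its end, in the units of the state.
- observe(): the state, without advancing time (a new reading comes with each control period).
- cams.read_camera(name): name is "scene" or "top"; returns the picture (480x640x3 uint8, red, green, blue); there is no depth.
- cams.camera_model(name): a dict with "camera_matrix" (3x3 intrinsics, pixels), "pose" (4x4, takes a point from camera to world coordinates). Camera axes: x right, y down, z forward; pixel columns grow to the right and rows downward; lengths in m; the calibration is good to about 2 mm. A picture is of the moment at which its call begins. camera_model takes no time and is no camera call.
- robot.hand_in(): hands the job in; it is judged then, once.
Trained networks look in the newest picture that a camera, given by its name, has taken for a name from the list of things; names that differ only in an ending like _2 or _b are one class to them, and where a whole thing is asked for, a point or a joint stands for the part that bears it (a point fixed in the world has none). Each returns a list of dicts, best first, with "confidence" (0 to 1); they miss things now and then, are a little off and sometimes report something else, mostly with a low value. They report only what shows in the picture. A call takes as long as a camera call. They do not tell look-alikes from the thing itself.
- models.find_in(target, camera): "position" ([x, y, z] in m, in world coordinates, good to about 4 mm: the middle of the surface that is visible of it).
- models.pinpoint(target, camera): "position" ([x, y, z] in m, in world coordinates, good to about 4 mm: a listed point, or the origin of a listed thing).
The state is a dict: "time": time; "qpos": joint angles; "qvel": joint speeds; "joint_efforts": joint torques, N m; "tool_pos": TCP position; "tool_rot": TCP orientation; "contact_force": force on the tool from outside, world axes, zero at the start; "torque": the same for the moment, N m; "opening": finger opening in m; "grip_force": force on a finger pad.
Only numpy, scipy, OpenCV 4.12 (cv2) and the standard library are available. Lean on these libraries where they do the work, as an engineer would, in place of code of your own. Each camera call takes 0.05 s, during which the arm holds its last target. There are 200 camera calls.

## Task

Take the upright brush from its wooden holder, dip its tip well into the open tin, dab the tip on the middle of the steel pedestal's top face, and stand the brush back in its holder. Then pick up the T-bracket by its fin and hold it level and still about 2 cm above the pedestal with its three holes lined up over the three tapped holes, so that the bolts can be started; finish while still holding it there. Do not knock the tin or the two loose angle brackets out of place.

Things in the scene. Friction and masses are not known exactly. Their poses are not given: they have to be found in the camera images.
- bracket: Loose dark steel T-bracket, 0.5-0.8 kg: plate 120 (x) x 100 (y) x 6 mm; on its middle an upright fin 60 mm long (x), 10 mm thick (y), up to 61 mm above the underside: grip it across its thickness. Three 20 mm through holes: a pair at x -45, y +32 and -32, a single one at x +45, y 0. Origin: centre of the underside, z up. Starts upright, single hole away from the robot (yaw within 0.6 rad of 0).
- bracket_hole0 (a point): centre of the T-bracket's hole at x = -45, y = +32 mm, on the underside
- bracket_hole1 (a point): centre of the T-bracket's hole at x = -45, y = -32 mm, on the underside
- bracket_hole2 (a point): centre of the T-bracket's single hole at x = +45, y = 0, on the underside
- pedestal: Steel pedestal fixed to the bench: grey foot 150 x 130 x 15 mm, on it a block 130 (x) x 110 (y) mm, flat top face 50 mm above the bench. Three upright tapped holes, 12 mm wide, 28 mm deep, in the bracket's pattern: a pair at x -45, y +32 and -32, a single one at x +45, y 0. Origin: centre of the foot's underside, z up; single hole away from the robot (yaw within 0.5 rad of 0).
- face (a point): centre of the pedestal's top face (50 mm above the bench), solid metal between the holes: the spot to dab
- tapped_hole0 (a point): mouth of the pedestal's tapped hole at x = -45, y = +32 mm; bracket_hole0 belongs over it
- tapped_hole1 (a point): mouth of the pedestal's tapped hole at x = -45, y = -32 mm; bracket_hole1 belongs over it
- tapped_hole2 (a point): mouth of the pedestal's single tapped hole at x = +45, y = 0; bracket_hole2 belongs over it
- brush: Rigid round paste brush, 60 g, 130 mm long, standing tip down in the holder. From the tip: grey tip 14 mm across (10 at its end) and steel ferrule 15 mm to 35 mm, drip collar 34 mm across from 35 to 40 mm, wooden handle 16 mm across from 40 to 130 mm; grip the handle from above, about 100 mm from the tip. Origin: centre of the tip's end; z along the handle, up as it stands.
- brush_tip (a point): end of the brush's tip (same point as the brush's origin)
- holder: Plywood brush holder fixed to the bench: block 70 x 70 mm on a foot 90 x 90 x 6 mm, top 42 mm above the bench, upright bore 22 mm wide, 36 mm deep in its middle. The standing brush's collar rests on the top, its tip 7 mm above the bench. Origin: centre of the foot's underside, on the bore's axis.
- tin: small open round steel tin, loose, 0.4 kg, 72 mm across outside, 66 mm inside, 60 mm high, floor 4 mm thick, nothing in it to push against. Origin: centre of its underside.
- tin_mouth (a point): centre of the tin's mouth, 60 mm above the bench
- angle_a: loose angle bracket to leave alone: dark bent plate, foot 80 x 70 x 6 mm with an upright leg 70 mm high along its far (+x) edge, no holes. Origin: centre of the foot's underside.
- angle_b: second loose angle bracket of the same make, beyond the pedestal, to leave alone. Origin: centre of the foot's underside.
Things that resemble listed ones, but are neither listed nor needed, are in the scene too. What is shaped like the bracket but pink, purple or turquoise is not meant.

How it is judged:
On the way, in this order (a step that is already met when the one before it is completed fails the run):
1. the held brush's tip is inside the tin, at least 15 mm below its rim (contact force between the fingers and brush above 0.5 N and horizontal distance between brush_tip and tin_mouth below 0.033 m and z of brush_tip in the frame of tin_mouth between -0.065 and -0.015 m), for 0.1 s.
2. the held brush's tip touches the pedestal's top face within 20 mm of its middle (contact force between the fingers and brush above 0.5 N and horizontal distance between brush_tip and face below 0.02 m and z of brush_tip in the frame of face below 0.005 m and contact force between brush and pedestal above 0.1 N), for 0.04 s.
3. the brush stands in its holder again, upright, seated and let go (horizontal distance between brush_tip and holder below 0.008 m and z of brush_tip in the frame of holder below 0.012 m and angle between brush's own z axis and vertical below 0.12 rad and contact force between the fingers and brush below 0.1 N), for 0.2 s.
At the end, for the whole second after the job is handed in: T-bracket held still (<20 mm/s), level (0.08 rad), 8 to 35 mm above the pedestal's face, not touching it, each hole within 4 mm sideways of its tapped hole; brush let go in its holder: tip within 8 mm of the bore's axis, under 12 mm above the bench, tilt under 0.12 rad (all of step 3 and horizontal distance between bracket_hole0 and tapped_hole0 below 0.004 m and horizontal distance between bracket_hole1 and tapped_hole1 below 0.004 m and horizontal distance between bracket_hole2 and tapped_hole2 below 0.004 m and z of bracket in the frame of face between 0.008 and 0.035 m and angle between bracket's own z axis and vertical below 0.08 rad and linear speed of bracket below 0.02 m/s and contact force between the fingers and bracket above 1 N and contact force between bracket and pedestal below 0.1 N); the arm keeps its last pose, push and grip.
It fails at once if the tin is shifted by more than 30 mm (distance of tin from where it was at the start of the episode above 0.03 m).
It fails at once if an angle bracket is shifted by more than 30 mm (distance of angle_a from where it was at the start of the episode above 0.03 m).
It fails at once if an angle bracket is shifted by more than 30 mm (distance of angle_b from where it was at the start of the episode above 0.03 m).
It fails at once if the tin is tipped by more than 0.4 rad (angle between tin's own z axis and vertical above 0.4 rad).
It also fails if it takes over 67 s, if anything falls off the work surface, if the arm or the gripper's body presses on something with over 40 N, if the wrist force passes 120 N, or if a joint passes its speed limit or range.

## Working session

There is one attempt and no reset: what is moved stays moved. The work goes in short steps, Python scripts to look and compute and a shell command to move; the robot and the scene stay as the last step left them, time stands still between calls to the robot, and variables do not carry over. Pictures are saved under pics/ and viewed, at most 10 in all, crops included, and the job is handed in when it is done.

```bash
ls; mkdir -p pics; python3 - <<'E'
from cell import observe,cams,robot,models
import cv2,numpy as np
for c in("scene","top"):
    im=cams.read_camera(c); cv2.imwrite(f"pics/{c}0.png",im[:,:,::-1])
    m=cams.camera_model(c); print(c,np.round(m["camera_matrix"],1).tolist(),np.round(m["pose"],4).tolist())
    for t in("bracket","pedestal","face","tapped_hole0","tapped_hole1","tapped_hole2","bracket_hole0","bracket_hole1","bracket_hole2","brush","brush_tip","holder","tin","tin_mouth","angle_a"):
        print(t,[(np.round(d["position"],3).tolist(),round(d["confidence"],2)) for d in models.pinpoint(t,c)][:4])
s=observe(); print(s["time"],s["tool_pos"],s["tool_rot"],s["opening"],robot.grip_depth)
E
```

```text
pics
scene [[442.1, 0.0, 318.8], [0.0, 442.1, 237.0], [0.0, 0.0, 1.0]] [[0.8839, 0.2906, -0.3665, 0.8092], [0.4676, -0.5673, 0.6779, -0.4593], [-0.011, -0.7705, -0.6373, 0.7028], [0.0, 0.0, 0.0, 1.0]]
bracket [([0.376, 0.688, 0.001], 0.96), ([0.46, 0.122, -0.004], 0.85), ([0.202, 0.361, -0.004], 0.81), ([0.6, 0.455, -0.004], 0.74)]
pedestal [([0.512, -0.066, 0.002], 0.69)]
face [([0.512, -0.069, 0.051], 0.97)]
tapped_hole0 [([0.472, -0.03, 0.051], 0.82), ([0.552, -0.075, 0.052], 0.72), ([0.466, -0.091, 0.05], 0.67)]
tapped_hole1 [([0.472, -0.03, 0.051], 0.82), ([0.552, -0.075, 0.052], 0.72), ([0.466, -0.091, 0.05], 0.67)]
tapped_hole2 [([0.472, -0.03, 0.051], 0.82), ([0.552, -0.075, 0.052], 0.72), ([0.466, -0.091, 0.05], 0.67)]
bracket_hole0 [([0.149, 0.345, 0.002], 0.96), ([0.581, 0.408, -0.003], 0.95), ([0.484, 0.169, -0.001], 0.87), ([0.203, 0.307, -0.0], 0.86)]
bracket_hole1 [([0.149, 0.345, 0.002], 0.96), ([0.581, 0.408, -0.003], 0.95), ([0.484, 0.169, -0.001], 0.87), ([0.203, 0.307, -0.0], 0.86)]
bracket_hole2 [([0.149, 0.345, 0.002], 0.96), ([0.581, 0.408, -0.003], 0.95), ([0.
[... 1190 characters left out ...]
0.001], 0.91), ([0.43, 0.328, -0.0], 0.89), ([0.231, 0.394, 0.001], 0.87)]
bracket_hole1 [([0.421, 0.672, -0.0], 0.93), ([0.464, 0.078, 0.001], 0.91), ([0.43, 0.328, -0.0], 0.89), ([0.231, 0.394, 0.001], 0.87)]
bracket_hole2 [([0.421, 0.672, -0.0], 0.93), ([0.464, 0.078, 0.001], 0.91), ([0.43, 0.328, -0.0], 0.89), ([0.231, 0.394, 0.001], 0.87)]
brush [([0.39, -0.258, 0.006], 0.63)]
brush_tip []
holder [([0.387, -0.259, 0.0], 0.76)]
tin [([0.569, -0.265, -0.002], 0.97), ([0.567, -0.264, 0.056], 0.2)]
tin_mouth [([0.568, -0.261, 0.059], 0.78)]
angle_a [([0.57, 0.301, -0.002], 0.62)]
1.6 [0.21443152 0.47920636 0.40472339] [3.14152353e+00 6.20615686e-06 2.72077849e+00] 0.09143200982899533 0.1592
```

View pics/scene0.png

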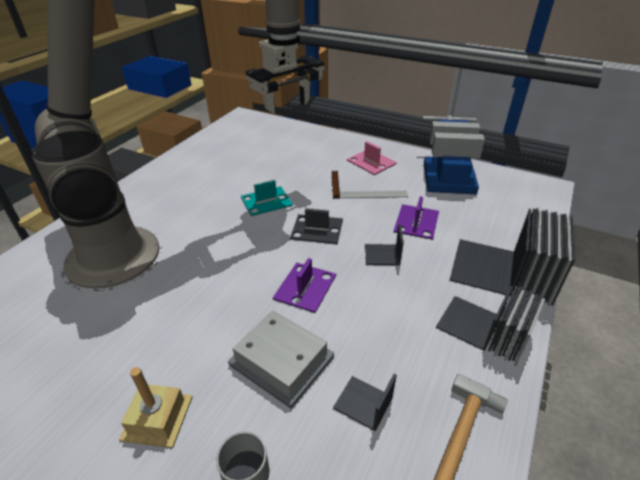

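View pics/top0.png

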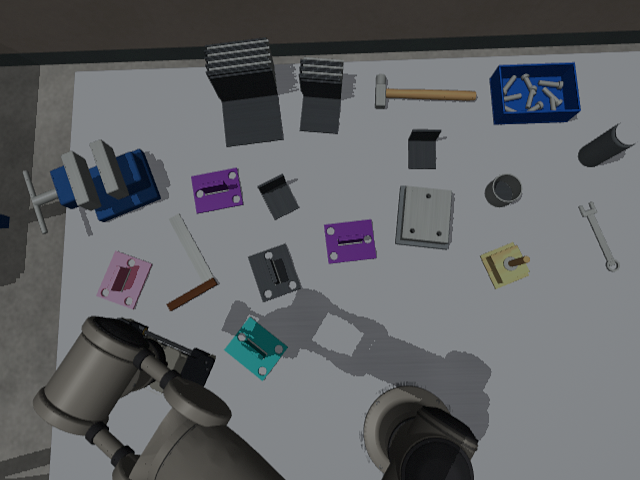

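The T-shaped candidates in the top picture are pink (123,279), purple (217,190), purple (350,241), turquoise (256,348) and dark grey (274,271). Only the dark one fits the description: dark steel, near (0.386, 0.309). In the top picture, the pedestal is at (425,216), the brush and holder at (510,263), the tin at (503,190), and the angles at (279,197) and (423,150). I'll check all of this in one crop, along with the hole fits.

```bash
cat > h.py <<'E'
import cv2,numpy as np
from cell import observe,cams,robot,models
def proj(c,P):
    m=cams.camera_model(c); W=np.linalg.inv(m["pose"]); p=(W[:3,:3]@np.atleast_2d(P).T).T+W[:3,3]
    q=(m["camera_matrix"]@p.T).T; return q[:,:2]/q[:,2:]
def ray(c,uv,z):
    m=cams.camera_model(c); d=m["pose"][:3,:3]@np.linalg.inv(m["camera_matrix"])@[uv[0],uv[1],1]; o=m["pose"][:3,3]
    return o+d*(z-o[2])/d[2]
def grab(c,name):
    im=np.ascontiguousarray(cams.read_camera(c)[:,:,::-1]); cv2.imwrite(f"pics/{name}.png",im); return im
PAT=np.array([[-.045,.032],[-.045,-.032],[.045,0]])
def fit(P):  # P: 3 xy measured in PAT order -> x,y,yaw, residual
    P=np.array(P); a=PAT-PAT.mean(0); b=P-P.mean(0)
    yaw=np.arctan2((a[:,0]*b[:,1]-a[:,1]*b[:,0]).sum(),(a*b).sum()); R=np.array([[np.cos(yaw),-np.sin(yaw)],[np.sin(yaw),np.cos(yaw)]])
    t=P.mean(0)-R@PAT.mean(0); return t,yaw,np.linalg.norm(PAT@R.T+t-P,axis=1)
E
python3 - <<'E'
from h import *
t=cv2.imread("pics/top0.png"); s=cv2.imread("pics/scene0.png")
def crop(im,u,v,w=100,h=75): return cv2.resize(im[v-h//2:v-h//2+h,u-w//2:u-w//2+w],(400,300),interpolation=cv2.INTER_CUBIC)
cv2.imwrite("pics/c1.png",np.vstack([np.hstack([crop(t,274,271),crop(t,425,216)]),np.hstack([crop(s,317,225),crop(s,281,350)])]))
for c in("scene","top"):
    models_out=[]
    for n in("bracket_hole0","tapped_hole0"):
        print(c,n,[(np.round(d["position"],4).tolist(),round(d["confidence"],2),proj(c,d["position"]).round(1).tolist()[0]) for d in models.pinpoint(n,c) if (n[0]=='t' or np.hypot(d["position"][0]-.386,d["position"][1]-.309)<.08)])
E
```

```text
scene bracket_hole0 [([0.3494, 0.2697, -0.0025], 0.8, [295.9, 235.5]), ([0.3343, 0.3291, 0.0005], 0.79, [302.2, 220.1]), ([0.4248, 0.3214, 0.002], 0.74, [331.9, 231.2])]
scene tapped_hole0 [([0.4718, -0.03, 0.0509], 0.82, [270.7, 322.5]), ([0.5518, -0.0751, 0.0521], 0.72, [295.4, 356.8]), ([0.4658, -0.0909, 0.0503], 0.67, [249.5, 345.3])]
top bracket_hole0 [([0.4296, 0.3281, -0.0003], 0.89, [267.6, 255.0]), ([0.3512, 0.2705, -0.0035], 0.79, [291.1, 285.7]), ([0.3316, 0.3294, -0.0004], 0.6, [267.4, 294.2])]
top tapped_hole0 [([0.4713, -0.0261, 0.0479], 0.83, [411.3, 231.2]), ([0.56, -0.0729, 0.0493], 0.79, [428.4, 194.7]), ([0.4642, -0.0908, 0.049], 0.78, [438.4, 233.2]), ([0.565, -0.2607, 0.0567], 0.21, [506.7, 189.6])]
```

View pics/c1.png

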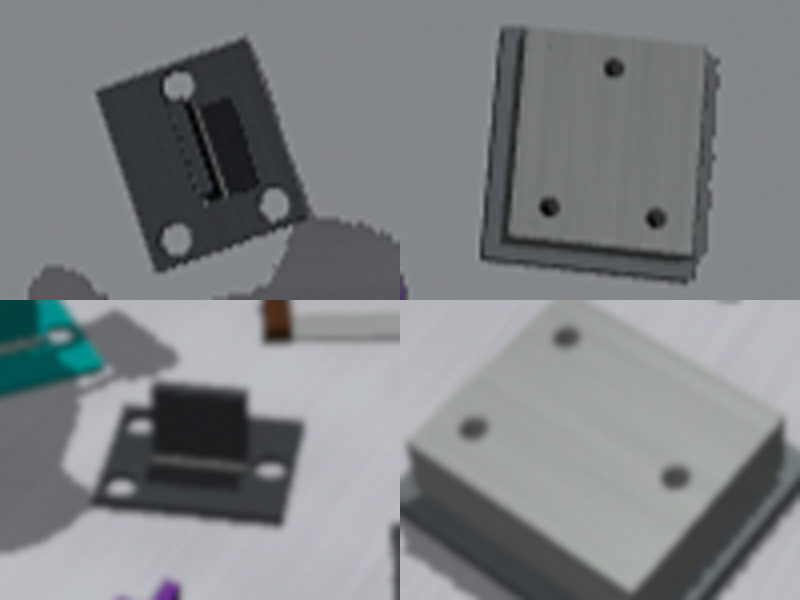

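The crop confirms it: the dark T-bracket has its fin and three holes at top pixels (268,255), (293,285) and (268,294). The pedestal's tapped holes are at (428,195), (411,231) and (438,233). Next I'll refine with blob centroids.

```bash
cat >> h.py <<'E'
def cen(im,uv,dark,r=8):
    g=cv2.cvtColor(im,cv2.COLOR_BGR2GRAY).astype(float); u,v=[int(round(k)) for k in uv]
    w=g[v-r:v+r+1,u-r:u+r+1]; w=cv2.resize(w,None,fx=8,fy=8,interpolation=cv2.INTER_CUBIC)
    if dark: w=-w
    mid=w[w.shape[0]//2-12:w.shape[0]//2+12,w.shape[1]//2-12:w.shape[1]//2+12].max(); th=(mid+np.median(w))/2
    n,l,st,ce=cv2.connectedComponentsWithStats((w>th).astype(np.uint8)); c=np.array(w.shape[::-1])/2
    k=1+np.argmin([np.linalg.norm(x-c) for x in ce[1:]]); return (ce[k]+.5)/8-.5+[u-r,v-r],st[k,4]/64
E
python3 - <<'E'
from h import *
I={c:cv2.imread(f"pics/{c}0.png") for c in("top","scene")}
T={"top":[(411.3,231.2),(438.4,233.2),(428.4,194.7)],"scene":[(270.7,322.5),(249.5,345.3),(295.4,356.8)]}
B={"top":[(267.4,294.2),(291.1,285.7),(268,255)],"scene":[(302.2,220.1),(295.9,235.5),(332,231)]}
# pattern order: hole0=+y
for nm,D,z,dk in(("ped",T,.05,1),("bra",B,.003,0)):
  for c in D:
    cs=[cen(I[c],p,dk,7 if dk else 6) for p in D[c]]
    P=[ray(c,k[0],z)[:2] for k in cs]; t,y,r=fit(P)
    print(nm,c,[(k[0].round(1).tolist(),round(k[1])) for k in cs],np.round(P,4).tolist(),t.round(4),round(y,4),(r*1e3).round(1))
E
```

```text
ped top [([411.8, 230.4], 15), ([438.4, 233.3], 15), ([427.9, 195.6], 15)] [[0.4728, -0.0271], [0.4639, -0.0904], [0.5576, -0.0713]] [ 0.5129 -0.065 ] -0.1397 [0.1 0.  0.1]
ped scene [([272.1, 321.9], 22), ([248.8, 344.7], 27), ([299.3, 356.9], 36)] [[0.4728, -0.0269], [0.4638, -0.0902], [0.557, -0.071]] [ 0.5127 -0.0648] -0.1401 [0.2 0.1 0.3]
bra top [([267.8, 293.4], 42), ([292.3, 284.7], 43), ([268.3, 255.0], 40)] [[0.3334, 0.328], [0.3532, 0.2671], [0.429, 0.326]] [0.3861 0.3118] 0.3191 [0.  0.3 0.3]
bra scene [([301.6, 219.2], 14), ([296.8, 234.5], 15), ([334.2, 230.2], 18)] [[0.3327, 0.3286], [0.3532, 0.2683], [0.4289, 0.3262]] [0.3859 0.3124] 0.3164 [0.4 0.4 0.3]
```

```bash
cat >> h.py <<'E'
def go(*targets,yaw=None):  # world grasp-point targets (x,y,z[,yaw]) -> tool shares relative to now
    s=observe(); p=np.array(s["tool_pos"]); r,pt,y0=s["tool_rot"]
    from scipy.spatial.transform import Rotation as Ro
    R=Ro.from_euler("xyz",[r,pt,y0]).as_matrix()
    print("t",round(s["time"],2),"grasp",np.round(p+R[:,2]*robot.grip_depth,4),"rpy",np.round([r,pt,y0],4),"open",round(s["opening"],4),"grip",round(s["grip_force"],1),"F",np.round(s["contact_force"],1),"q",np.round(s["qpos"],2))
    for t in targets:
        d=R.T@(np.array(t[:3])-(p+R[:,2]*robot.grip_depth)); tu=0 if len(t)<4 else -((t[3]-y0+np.pi)%(2*np.pi)-np.pi)/np.pi
        print(t,"->",(d/.4).round(4).tolist(),round(tu,4))
E
python3 - <<'E'
from h import *
from scipy.optimize import least_squares
px={}
for c in("top","scene"):
    im=cv2.imread(f"pics/{c}0.png"); h=cv2.cvtColor(im,cv2.COLOR_BGR2HSV); m=cv2.inRange(h,(5,140,90),(16,255,255))
    pr=proj(c,[.387,-.257,.09])[0]; u,v=pr.round().astype(int); M=np.zeros_like(m); M[v-45:v+45,u-30:u+30]=m[v-45:v+45,u-30:u+30]
    n,l,st,ce=cv2.connectedComponentsWithStats(M); k=1+np.argmax(st[1:,4]); print(c,pr,st[k],ce[k]); px[c]=ce[k]
# tri of handle centroid
f=lambda P: np.concatenate([proj(c,P)[0]-px[c] for c in px])
s=least_squares(f,[.387,-.257,.09]); print(s.x.round(4),s.fun.round(2))
for n in ("tin_mouth","holder","tin"):
  print(n,[(c,[(d["position"],d["confidence"]) for d in models.pinpoint(n,c)][:1]) for c in px])
go((.45,.15,.22,np.pi),(.387,-.257,.22))
E
```

```text
Traceback (most recent call last):
ValueError: attempt to get argmax of an empty sequence
```

```bash
python3 - <<'E'
from h import *
from scipy.optimize import least_squares
px={}
for c in("top","scene"):
    im=cv2.imread(f"pics/{c}0.png"); h=cv2.cvtColor(im,cv2.COLOR_BGR2HSV)
    tp=proj(c,[[.387,-.257,.137],[.387,-.257,.09],[.387,-.257,.047]]); print(c,tp.round(1).tolist(),[h[int(round(v)),int(round(u))].tolist() for u,v in tp])
    u,v=tp[1].round().astype(int); m=cv2.inRange(h,(5,120,60),(15,255,255)); M=np.zeros_like(m); M[v-45:v+45,u-30:u+30]=m[v-45:v+45,u-30:u+30]
    n,l,st,ce=cv2.connectedComponentsWithStats(M)
    if n>1: k=1+np.argmax(st[1:,4]); print(st[k],ce[k]); px[c]=ce[k]
if len(px)==2:
    s=least_squares(lambda P: np.concatenate([proj(c,P)[0]-px[c] for c in px]),[.387,-.257,.09]); print(s.x.round(4),s.fun.round(2))
for n in ("tin_mouth","holder","tin"):
  print(n,[(c,[(np.round(d["position"],4).tolist(),d["confidence"]) for d in models.pinpoint(n,c)][:1]) for c in ("top","scene")])
go((.45,.15,.22,np.pi),(.387,-.257,.22))
E
```

```text
top [[526.4, 258.9], [517.8, 261.3], [510.5, 263.3]] [[21, 100, 132], [17, 123, 60], [18, 125, 59]]
scene [[134.3, 371.4], [142.7, 389.0], [149.8, 403.8]] [[18, 126, 186], [17, 132, 89], [17, 130, 86]]
[140 377   1   1   1] [140. 377.]
tin_mouth [('top', [([0.5679, -0.2608, 0.0587], 0.78)]), ('scene', [([0.5695, -0.2599, 0.0607], 0.72)])]
holder [('top', [([0.3872, -0.2588, 0.0002], 0.76)]), ('scene', [([0.3866, -0.256, -0.0019], 0.6)])]
tin [('top', [([0.5686, -0.2652, -0.0015], 0.97)]), ('scene', [([0.5719, -0.2616, 0.0004], 0.59)])]
t 2.1 grasp [0.2144 0.4792 0.2455] rpy [3.1416 0.     2.7208] open 0.0918 grip 0.0 F [ 0.  -0.4  0.1] q [ 1.    0.34  1.52 -0.    1.28 -0.15]
(0.45, 0.15, 0.22, 3.141592653589793) -> [-0.8737, -0.5107, 0.0638] -0.1339
(0.387, -0.257, 0.22) -> [-1.1455, -1.5038, 0.0638] 0
```

```bash
python3 -m jog '[[[-0.14,-0.08,0.01],-0.04,0],[[-0.28,-0.16,0.02],-0.09,0],[[-0.42,-0.24,0.03],-0.134,0],[[-0.57,-0.33,0.04],-0.134,0],[[-0.72,-0.42,0.05],-0.134,0],[[-0.874,-0.511,0.064],-0.134,0],[[-0.874,-0.511,0.064],-0.134,0],[[-0.874,-0.511,0.064],-0.134,0]]' 25; python3 - <<'E'
from h import *
go((.387,-.257,.22,np.pi),(.387,-.257,.107,np.pi))
E
```

```text
time: 3.1
tool_pos: [0.4512, 0.148, 0.3789]
tool_rot: [-3.141, -0.0, 3.138]
contact_force: [-0.2, 0.3, 0.7]
opening: 0.0922
grip_force: 0.0
t 3.1 grasp [0.4512 0.148  0.2197] rpy [-3.1414e+00 -1.0000e-04  3.1378e+00] open 0.0922 grip 0.0 F [-0.2  0.3  0.7] q [ 0.16  0.27  1.7  -0.    1.17 -1.41]
(0.387, -0.257, 0.22, 3.141592653589793) -> [0.1566, -1.013, -0.0007] -0.0012
(0.387, -0.257, 0.107, 3.141592653589793) -> [0.1565, -1.013, 0.2818] -0.0012
```

```bash
python3 -m jog '[[[0.02,-0.15,0],0,0],[[0.045,-0.3,0],0,0],[[0.07,-0.45,0],0,0],[[0.09,-0.6,0],0,0],[[0.12,-0.75,0],0,0],[[0.14,-0.9,0],0,0],[[0.156,-1,0],0,0],[[0.156,-1,0],0,0],[[0.156,-1,0],0,0]]'; python3 - <<'E'
from h import *
im=grab("scene","s1")
tp=proj("scene",[[.387,-.257,.137],[.387,-.257,.047]]).round().astype(int)
cv2.imwrite("pics/s1c.png",cv2.resize(im[330:460,80:240],None,fx=4.5,fy=4.5))
go((.387,-.257,.107,np.pi))
E
```

```text
time: 4.22
tool_pos: [0.3879, -0.249, 0.379]
tool_rot: [3.141, -0.0, -3.141]
contact_force: [0.4, 0.3, -0.2]
opening: 0.0919
grip_force: 0.0
t 4.28 grasp [ 0.388  -0.2486  0.2199] rpy [ 3.1408e+00 -1.0000e-04 -3.1400e+00] open 0.0918 grip 0.0 F [0.1 0.7 0.6] q [-0.74  0.25  1.73  0.    1.16 -2.31]
(0.387, -0.257, 0.107, 3.141592653589793) -> [0.0024, -0.0212, 0.2822] 0.0005
```

View pics/s1c.png

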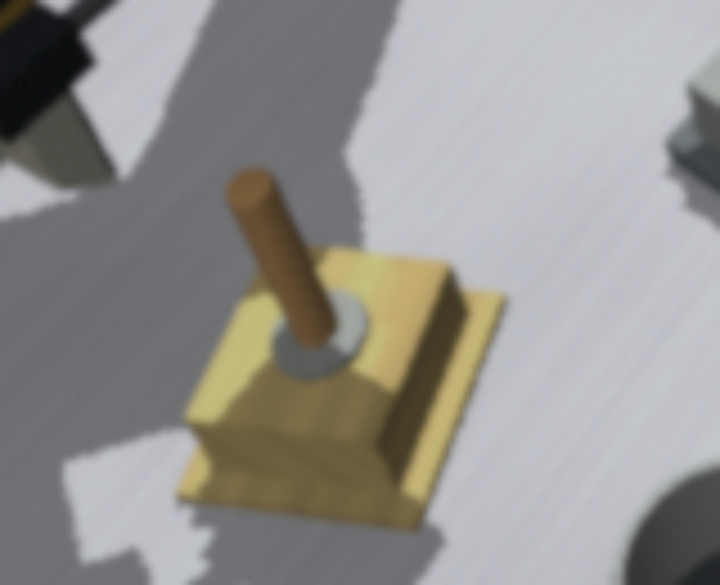

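The crop shows the brush upright. Its handle top is at about (136,371) and its collar at (151,404), which puts the axis near (0.389, −0.256). I'll descend and grip.

```bash
python3 -m jog '[[[-0.0025,-0.0185,0.06],0,0],[[-0.0025,-0.0185,0.14],0,0],[[-0.0025,-0.0185,0.22],0,0],[[-0.0025,-0.0185,0.282],0,0],[[-0.0025,-0.0185,0.282],0,0],[[-0.0025,-0.0185,0.282],0,1],[[-0.0025,-0.0185,0.282],0,1],[[-0.0025,-0.0185,0.282],0,1],[[-0.0025,-0.0185,0.282],0,1],[[-0.0025,-0.0185,0.282],0,1],[[-0.0025,-0.0185,0.282],0,1]]' 25; python3 - <<'E'
from h import *
go()
E
```

```text
time: 5.65
tool_pos: [0.3887, -0.2576, 0.2663]
tool_rot: [3.142, 0.0, -3.142]
contact_force: [-0.1, -0.5, 0.4]
opening: 0.0363
grip_force: 0.0
t 5.65 grasp [ 0.3887 -0.2576  0.1071] rpy [ 3.1415e+00  1.0000e-04 -3.1416e+00] open 0.0363 grip 0.0 F [-0.1 -0.5  0.4] q [-0.75  0.41  1.87  0.    0.87 -2.32]
```

```bash
python3 -m jog '[[[0,0,0],0,1],[[0,0,0],0,1],[[0,0,0],0,1],[[0,0,0],0,1]]' ; python3 - <<'E'
from h import *
go((.387,-.257,.107),(.387,-.257,.24),(.569,-.261,.24),(.569,-.261,.13))
E
```

```text
time: 6.15
tool_pos: [0.3887, -0.2576, 0.2662]
tool_rot: [3.141, -0.0, -3.141]
contact_force: [0.5, 0.1, -0.8]
opening: 0.0155
grip_force: 25.0
t 6.15 grasp [ 0.3887 -0.2575  0.107 ] rpy [ 3.1414e+00 -1.0000e-04 -3.1415e+00] open 0.0155 grip 25.0 F [ 0.5  0.1 -0.8] q [-0.75  0.41  1.87  0.    0.87 -2.32]
(0.387, -0.257, 0.107) -> [0.0042, 0.0013, 0.0001] 0
(0.387, -0.257, 0.24) -> [0.0042, 0.0014, -0.3324] 0
(0.569, -0.261, 0.24) -> [-0.4508, -0.0087, -0.3325] 0
(0.569, -0.261, 0.13) -> [-0.4508, -0.0087, -0.0575] 0
```

```bash
python3 -m jog '[[[0,0,-0.05],0,1],[[0,0,-0.17],0,1],[[0,0,-0.28],0,1],[[-0.06,0,-0.3],0,1],[[-0.18,-0.004,-0.3],0,1],[[-0.3,-0.008,-0.3],0,1],[[-0.41,-0.009,-0.3],0,1],[[-0.45,-0.009,-0.3],0,1],[[-0.45,-0.009,-0.3],0,1],[[-0.45,-0.009,-0.3],0,1]]' ; python3 - <<'E'
from h import *
im=grab("scene","s2")
cv2.imwrite("pics/s2c.png",cv2.resize(im[330:480,150:350],None,fx=4,fy=4))
print([(n,c,[(np.round(d["position"],4).tolist(),round(d["confidence"],2)) for d in models.pinpoint(n,c)][:1]) for c in("scene",) for n in("brush_tip","tin_mouth","brush")])
go((.569,-.261,.13))
E
```

```text
time: 7.4
tool_pos: [0.5681, -0.2612, 0.3861]
tool_rot: [3.141, -0.001, 3.142]
contact_force: [0.1, 1.4, 0.2]
opening: 0.0156
grip_force: 25.0
[('brush_tip', 'scene', [([0.5638, -0.2588, 0.128], 0.93)]), ('tin_mouth', 'scene', [([0.5703, -0.2583, 0.0601], 0.76)]), ('brush', 'scene', [([0.5653, -0.2593, 0.1232], 0.93)])]
t 7.6 grasp [ 0.5681 -0.2613  0.2275] rpy [-3.1415e+00  2.0000e-04  3.1411e+00] open 0.0159 grip 25.0 F [ 0.2 -0.3 -0.7] q [-0.55  0.54  1.25  0.    1.35 -2.12]
(0.569, -0.261, 0.13) -> [-0.0021, 0.0009, 0.2438] 0
```

View pics/s2c.png

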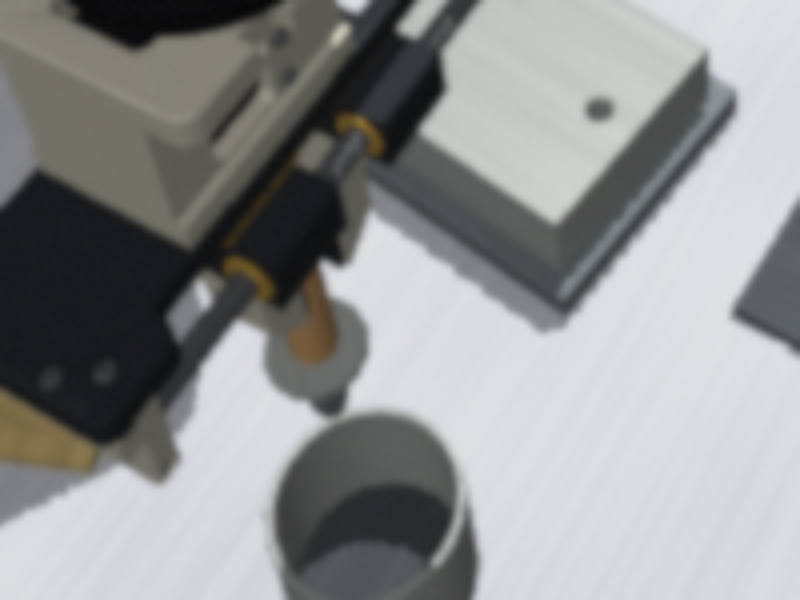

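The brush hangs vertically, with its tip at crop (332,405), over the tin's mouth at crop (370,500). Now the dip.

```bash
python3 -m jog '[[[-0.006,0,0.05],0,1],[[-0.006,0,0.12],0,1],[[-0.006,0,0.19],0,1],[[-0.006,0,0.245],0,1],[[-0.006,0,0.245],0,1],[[-0.006,0,0.245],0,1],[[-0.006,0,0.245],0,1],[[-0.006,0,0.16],0,1],[[-0.006,0,0.06],0,1],[[-0.006,0,0],0,1],[[-0.006,0,0],0,1]]' ; python3 - <<'E'
from h import *
go((.5165,-.0645,.2),(.5165,-.0645,.155))
E
```

```text
time: 8.98
tool_pos: [0.5713, -0.2612, 0.3893]
tool_rot: [-3.139, 0.005, -3.141]
contact_force: [-0.7, -0.5, -0.2]
opening: 0.0154
grip_force: 25.0
t 8.97 grasp [ 0.5721 -0.2617  0.2301] rpy [-3.1385  0.0051 -3.1413] open 0.0154 grip 25.0 F [-0.7 -0.5 -0.2] q [-0.55  0.54  1.24  0.    1.35 -2.12]
(0.5165, -0.0645, 0.2) -> [0.1392, 0.4932, 0.073] 0
(0.5165, -0.0645, 0.155) -> [0.1398, 0.4936, 0.1855] 0
```

```bash
python3 -m jog '[[[0.03,0.1,0],0,1],[[0.07,0.23,0],0,1],[[0.1,0.36,0],0,1],[[0.13,0.46,0],0,1],[[0.14,0.49,0.05],0,1],[[0.14,0.49,0.13],0,1],[[0.14,0.49,0.145],0,1],[[0.14,0.49,0.145],0,1],[[0.14,0.49,0.145],0,1]]' ; python3 - <<'E'
from h import *
for c in("scene","top"):
    grab(c,"d_"+c); print([(n,[(np.round(d["position"],4).tolist(),round(d["confidence"],2)) for d in models.pinpoint(n,c)][:1]) for n in("brush_tip","face","tin")])
go((.513,-.065,.148))
E
```

```text
time: 10.1
tool_pos: [0.5154, -0.0655, 0.3292]
tool_rot: [-3.141, 0.002, 3.141]
contact_force: [0.3, -0.3, -0.2]
opening: 0.0158
grip_force: 25.0
[('brush_tip', [([0.3815, -0.2543, 0.001], 0.63)]), ('face', [([0.5124, -0.0678, 0.0528], 0.78)]), ('tin', [([0.5713, -0.2626, 0.0007], 0.96)])]
[('brush_tip', [([0.432, 0.3262, -0.001], 0.19)]), ('face', [([0.5102, -0.0654, 0.0461], 0.68)]), ('tin', [([0.5668, -0.2631, 0.0036], 0.43)])]
t 10.5 grasp [ 0.5152 -0.0652  0.1693] rpy [-3.1416e+00  4.0000e-04 -3.1415e+00] open 0.0153 grip 25.0 F [ 0.3 -0.  -0.7] q [-0.27  0.41  1.65  0.    1.08 -1.84]
(0.513, -0.065, 0.148) -> [0.0054, 0.0005, 0.0533] 0
```

```bash
python3 -m jog '[[[0.005,0,0.02],0,1],[[0.005,0,0.04],0,1],[[0.005,0,0.045],0,1],[[0.005,0,0.0475],0,1],[[0.005,0,0.05],0,1],[[0.005,0,0.0525],0,1],[[0.005,0,0.0525],0,1]]' ; python3 - <<'E'
from h import *
go()
E
```

```text
time: 11.38
tool_pos: [0.5132, -0.0651, 0.309]
tool_rot: [-3.141, 0.002, -3.141]
contact_force: [-4.1, 1.9, 12.3]
opening: 0.0156
grip_force: 25.0
t 11.38 grasp [ 0.5134 -0.0651  0.1498] rpy [-3.1413e+00  1.8000e-03 -3.1414e+00] open 0.0156 grip 25.0 F [-4.1  1.9 12.3] q [-0.27  0.43  1.68  0.    1.03 -1.85]
```

```bash
python3 -m jog '[[[0,0,-0.05],0,1],[[0,0,-0.17],0,1],[[0.03,-0.05,-0.22],0,1],[[0.1,-0.16,-0.22],0,1],[[0.18,-0.28,-0.22],0,1],[[0.25,-0.4,-0.22],0,1],[[0.3,-0.46,-0.22],0,1],[[0.311,-0.481,-0.22],0,1],[[0.311,-0.481,-0.22],0,1],[[0.311,-0.481,-0.22],0,1]]' ; python3 - <<'E'
from h import *
for c in("scene","top"):
    grab(c,"e_"+c); print([(n,[(np.round(d["position"],4).tolist(),round(d["confidence"],2)) for d in models.pinpoint(n,c)][:1]) for n in("brush_tip","brush","holder")])
im=cv2.imread("pics/e_scene.png")
cv2.imwrite("pics/e_c.png",cv2.resize(im[300:460,60:260],None,fx=4,fy=3.75))
go((.3887,-.2575,.17),(.3887,-.2575,.107))
E
```

```text
time: 12.62
tool_pos: [0.3893, -0.2568, 0.3953]
tool_rot: [3.141, 0.0, -3.14]
contact_force: [-0.0, 0.4, -0.0]
opening: 0.0152
grip_force: 25.0
[('brush_tip', [([0.3851, -0.2527, 0.1407], 0.57)]), ('brush', [([0.383, -0.2565, 0.1346], 0.74)]), ('holder', [([0.3832, -0.2529, 0.0012], 0.75)])]
[('brush_tip', []), ('brush', []), ('holder', [([0.3842, -0.2634, -0.0028], 0.59)])]
t 13.03 grasp [ 0.3889 -0.2573  0.2361] rpy [ 3.1415  0.     -3.1409] open 0.0158 grip 25.0 F [-0.6  0.8 -0. ] q [-0.75  0.24  1.69  0.    1.21 -2.32]
(0.3887, -0.2575, 0.17) -> [0.0004, -0.0005, 0.1652] 0
(0.3887, -0.2575, 0.107) -> [0.0004, -0.0005, 0.3227] 0
```

View pics/e_c.png

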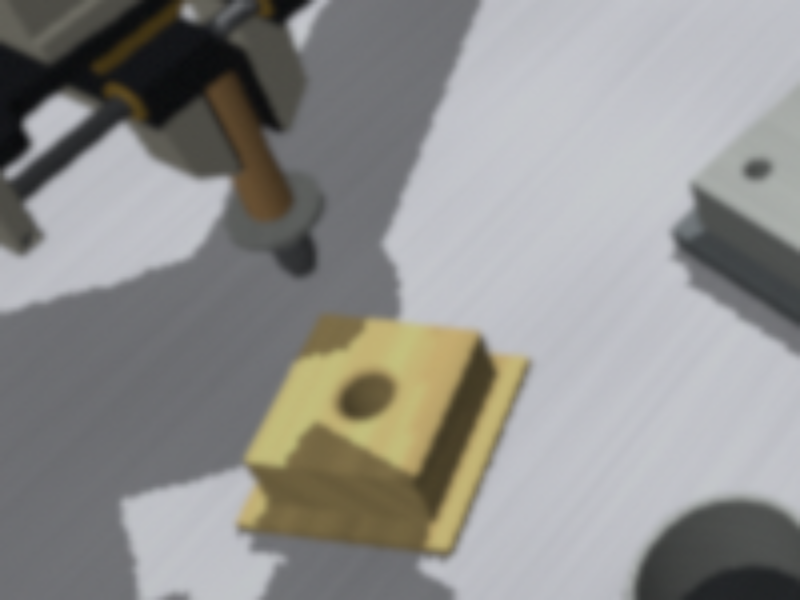

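```bash
python3 - <<'E'
from h import *
print(ray("scene",(151.4,404.7),.042),ray("scene",(134.6,370.9),.137), proj("scene",[.3887,-.2575,.137]))
im=cv2.imread("pics/e_top.png"); print(proj("top",[.3887,-.2575,.042]))
E
```

```text
[ 0.38725686 -0.25550326  0.042     ] [ 0.38672663 -0.25612552  0.137     ] [[134.87940886 372.15839711]]
[[509.88156964 262.78150349]]
```

```bash
python3 -m jog '[[[0,0,0.06],0,1],[[0,0,0.14],0,1],[[0,0,0.2],0,1],[[0,0,0.24],0,1],[[0,0,0.27],0,1],[[0,0,0.29],0,1],[[0,0,0.305],0,1],[[0,0,0.315],0,1],[[0,0,0.322],0,1],[[0,0,0.322],0,1],[[0,0,0.322],0,1]]' ; python3 - <<'E'
from h import *
go((.3887,-.2575,.107))
E
```

```text
time: 14.4
tool_pos: [0.3888, -0.2576, 0.2667]
tool_rot: [-3.141, 0.0, -3.141]
contact_force: [-1.1, -0.2, 0.1]
opening: 0.0152
grip_force: 25.0
t 14.4 grasp [ 0.3888 -0.2576  0.1075] rpy [-3.1414e+00  4.0000e-04 -3.1414e+00] open 0.0152 grip 25.0 F [-1.1 -0.2  0.1] q [-0.75  0.41  1.87  0.    0.87 -2.32]
(0.3887, -0.2575, 0.107) -> [0.0004, 0.0004, 0.0013] 0
```

```bash
python3 -m jog '[[[0,0,0.003],0,1],[[0,0,0.003],0,1],[[0,0,0.003],0,0.7],[[0,0,0.003],0,0.4],[[0,0,0.003],0,0],[[0,0,0.003],0,0],[[0,0,0.003],0,0],[[0,0,0.003],0,0],[[0,0,0.003],0,0]]' ; python3 - <<'E'
from h import *
go((.3887,-.2575,.23),(.386,.312,.2,.318+np.pi))
E
```

```text
time: 15.52
tool_pos: [0.3887, -0.2576, 0.2653]
tool_rot: [3.141, 0.0, -3.141]
contact_force: [0.0, 0.5, -0.3]
opening: 0.0814
grip_force: 0.0
t 15.53 grasp [ 0.3887 -0.2576  0.1061] rpy [ 3.1415  0.     -3.1414] open 0.0814 grip 0.0 F [ 0.   0.5 -0.3] q [-0.75  0.41  1.87  0.    0.86 -2.32]
(0.3887, -0.2575, 0.23) -> [0.0001, 0.0002, -0.3098] 0
(0.386, 0.312, 0.2, 3.459592653589793) -> [0.0066, 1.4239, -0.2347] -0.1012
```

```bash
python3 -m jog '[[[0,0,-0.05],0,0],[[0,0,-0.15],0,0],[[0,0,-0.27],0,0],[[0,0,-0.31],0,0],[[0,0.1,-0.31],0,0],[[-0.03,0.25,-0.31],-0.04,0],[[-0.05,0.4,-0.31],-0.08,0],[[-0.05,0.55,-0.31],-0.1,0],[[-0.04,0.7,-0.31],-0.1,0],[[-0.03,0.85,-0.31],-0.1,0],[[-0.02,1,-0.31],-0.1,0],[[-0.02,1,-0.31],-0.1,0]]' ; python3 - <<'E'
from h import *
for c in("scene","top"):
    grab(c,"f_"+c); print([(n,[(np.round(d["position"],4).tolist(),round(d["confidence"],2)) for d in models.pinpoint(n,c)][:1]) for n in("brush_tip","brush","holder","tin")])
im=cv2.imread("pics/f_scene.png")
cv2.imwrite("pics/f_c.png",cv2.resize(im[330:480,80:280],None,fx=4,fy=4))
go((.386,.312,.2,.318+np.pi))
E
```

```text
time: 17.02
tool_pos: [0.3957, 0.1459, 0.3893]
tool_rot: [3.141, 0.0, -2.82]
contact_force: [-0.2, -0.6, -0.1]
opening: 0.092
grip_force: 0.0
[('brush_tip', [([0.3863, -0.2516, 0.0069], 0.98)]), ('brush', [([0.3845, -0.2549, 0.0065], 0.83)]), ('holder', [([0.386, -0.2543, -0.0002], 0.63)]), ('tin', [([0.5703, -0.2605, -0.002], 0.78)])]
[('brush_tip', [([0.3339, 0.3284, -0.0023], 0.75)]), ('brush', [([0.388, -0.2586, 0.0073], 0.52)]), ('holder', [([0.3871, -0.2589, -0.001], 0.6)]), ('tin', [([0.5707, -0.2624, 0.0028], 0.91)])]
t 17.52 grasp [0.3969 0.1416 0.2301] rpy [ 3.1416e+00  1.0000e-04 -2.8290e+00] open 0.0918 grip 0.0 F [ 0.4  0.3 -0.5] q [ 0.16  0.17  1.81  0.    1.16 -1.72]
(0.386, 0.312, 0.2, 3.459592653589793) -> [-0.1051, 0.4136, 0.0754] -0.0017
```

View pics/f_c.png

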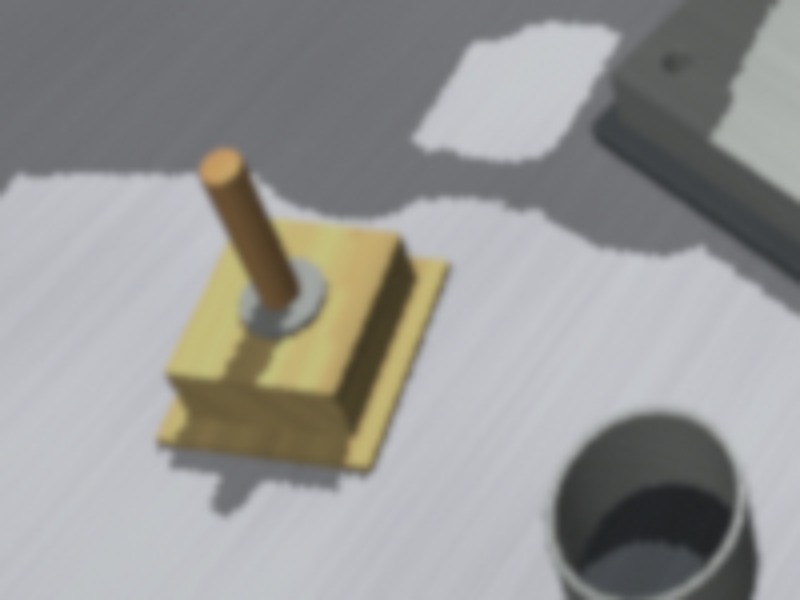

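The brush stands upright again with its collar flat on the holder: handle top at crop (222,167), collar at crop (283,298). The tin hasn't moved. Next, the bracket.

```bash
python3 -m jog '[[[-0.03,0.12,0.02],-0.0017,0],[[-0.07,0.26,0.05],-0.0017,0],[[-0.1,0.38,0.1],-0.0017,0],[[-0.105,0.4136,0.18],-0.0017,0],[[-0.105,0.4136,0.225],-0.0017,0],[[-0.105,0.4136,0.225],-0.0017,0],[[-0.105,0.4136,0.225],-0.0017,0]]' 55; python3 - <<'E'
from h import *
go((.386,.312,.042,.318+np.pi))
E
```

```text
time: 18.4
tool_pos: [0.3859, 0.3126, 0.3001]
tool_rot: [3.141, 0.001, -2.823]
contact_force: [1.1, 0.4, 0.8]
opening: 0.0918
grip_force: 0.0
t 18.4 grasp [0.3861 0.3127 0.1409] rpy [ 3.1413e+00  1.2000e-03 -2.8227e+00] open 0.0918 grip 0.0 F [1.1 0.4 0.8] q [ 0.53  0.4   1.75  0.    0.99 -1.36]
(0.386, 0.312, 0.042, 3.459592653589793) -> [0.001, -0.0016, 0.2472] 0.0003
```

```bash
python3 -m jog '[[[0,-0.001,0.06],0,0],[[0,-0.001,0.14],0,0],[[0,-0.001,0.21],0,0],[[0,-0.001,0.247],0,0],[[0,-0.001,0.247],0,0],[[0,-0.001,0.247],0,1],[[0,-0.001,0.247],0,1],[[0,-0.001,0.247],0,1],[[0,-0.001,0.247],0,1],[[0,-0.001,0.247],0,1],[[0,-0.001,0.247],0,1],[[0,-0.001,0.247],0,1]]'; python3 -m jog '[[[0,0,0],0,1],[[0,0,0],0,1],[[0,0,0],0,1],[[0,0,0],0,1],[[0,0,0],0,1]]'; python3 - <<'E'
from h import *
for c in ("scene",):print([(np.round(d["position"],4).tolist(),round(d["confidence"],2)) for d in models.pinpoint("bracket",c) if 1])
go()
E
```

```text
time: 19.9
tool_pos: [0.3855, 0.3124, 0.2005]
tool_rot: [3.142, -0.0, -2.822]
contact_force: [-0.5, -0.7, -0.5]
opening: 0.0266
grip_force: 0.0
time: 20.52
tool_pos: [0.3856, 0.3123, 0.2005]
tool_rot: [-3.142, -0.0, -2.822]
contact_force: [0.5, -0.9, -0.2]
opening: 0.0098
grip_force: 55.0
[([0.3793, 0.6907, -0.0023], 0.91), ([0.602, 0.457, -0.0027], 0.83), ([0.382, 0.3128, 0.0029], 0.76), ([0.2047, 0.3551, -0.0054], 0.73), ([0.4586, 0.122, -0.0031], 0.72)]
t 20.57 grasp [0.3856 0.3123 0.0413] rpy [-3.1416 -0.     -2.822 ] open 0.0097 grip 55.0 F [ 0.5 -0.6 -0.5] q [ 0.53  0.56  1.84 -0.    0.74 -1.36]
```

```bash
python3 -m jog '[[[0,0,-0.02],0,1],[[0,0,-0.08],0,1],[[0,0,-0.2],0,1],[[0,0,-0.32],0,1],[[0,-0.06,-0.4],0,1],[[0,-0.2,-0.4],0.03,1],[[0,-0.35,-0.4],0.07,1],[[0,-0.5,-0.4],0.11,1],[[-0.004,-0.65,-0.4],0.146,1],[[-0.005,-0.8,-0.4],0.146,1],[[-0.006,-0.93,-0.4],0.146,1],[[-0.006,-0.995,-0.4],0.146,1]]'; python3 -m jog '[[[0,0,0],0,1],[[0,0,0],0,1],[[0,0,0],0,1]]'; python3 - <<'E'
from h import *
go((.5128,-.065,.1113,np.pi-.14))
E
```

```text
time: 22.08
tool_pos: [0.5131, -0.0673, 0.3602]
tool_rot: [-3.142, -0.001, 3.0]
contact_force: [-0.7, 0.1, -6.2]
opening: 0.01
grip_force: 55.0
time: 22.45
tool_pos: [0.5126, -0.0637, 0.3605]
tool_rot: [3.141, -0.001, 3.004]
contact_force: [0.0, 0.4, -6.3]
opening: 0.0097
grip_force: 55.0
t 22.45 grasp [ 0.5125 -0.0636  0.2013] rpy [ 3.1411e+00 -7.0000e-04  3.0039e+00] open 0.0097 grip 55.0 F [ 0.   0.4 -6.3] q [-0.27  0.37  1.62  0.    1.16 -1.71]
(0.5128, -0.065, 0.1113, 3.001592653589793) -> [-0.0015, -0.0035, 0.2249] 0.0007
```

```bash
python3 -m jog '[[[-0.001,-0.0035,0.06],0.0007,1],[[-0.001,-0.0035,0.13],0.0007,1],[[-0.001,-0.0035,0.18],0.0007,1],[[-0.001,-0.0035,0.21],0.0007,1],[[-0.001,-0.0035,0.225],0.0007,1],[[-0.001,-0.0035,0.225],0.0007,1],[[-0.001,-0.0035,0.225],0.0007,1],[[-0.001,-0.0035,0.225],0.0007,1]]'; python3 - <<'E'
from h import *
R=lambda a:np.array([[np.cos(a),-np.sin(a)],[np.sin(a),np.cos(a)]])
H=np.c_[PAT@R(-.14).T+[.5128,-.0649],np.full(3,.073)]
ims=[]
for c in("top","scene"):
    im=grab(c,"g_"+c); p=proj(c,H); print(c,p.round(1).tolist())
    print([(np.round(d["position"],4).tolist(),round(d["confidence"],2)) for d in models.pinpoint("bracket_hole0",c) if abs(d["position"][1]+.065)<.1])
    u,v=p.mean(0).round().astype(int); ims.append(cv2.resize(im[v-50:v+50,u-33:u+34],(400,600),interpolation=cv2.INTER_CUBIC)); print("crop origin",u-33,v-50)
cv2.imwrite("pics/g_c.png",np.hstack(ims))
go((.5128,-.065,.1113,np.pi-.14))
E
```

```text
time: 23.45
tool_pos: [0.5133, -0.0662, 0.2711]
tool_rot: [-3.142, 0.001, 3.0]
contact_force: [1.0, -0.3, -5.4]
opening: 0.0098
grip_force: 55.0
top [[413.4, 228.7], [440.6, 231.7], [429.9, 193.3]]
[([0.5584, -0.0734, 0.074], 0.89), ([0.4738, -0.0258, 0.0682], 0.8), ([0.6807, -0.0739, -0.0008], 0.37), ([0.5143, -0.0615, -0.0044], 0.26)]
crop origin 395 168
scene [[271.1, 313.8], [247.3, 336.7], [298.9, 349.0]]
[([0.4615, -0.0884, 0.0689], 0.83), ([0.5531, -0.0707, 0.0711], 0.65), ([0.4741, -0.0281, 0.0727], 0.56)]
crop origin 239 283
t 23.65 grasp [ 0.5132 -0.0662  0.1115] rpy [3.1416e+00 4.0000e-04 3.0003e+00] open 0.0098 grip 55.0 F [-0.   0.2 -6. ] q [-0.28  0.48  1.72  0.    0.94 -1.71]
(0.5128, -0.065, 0.1113, 3.001592653589793) -> [0.0014, 0.0028, 0.0006] -0.0004
```

View pics/g_c.png

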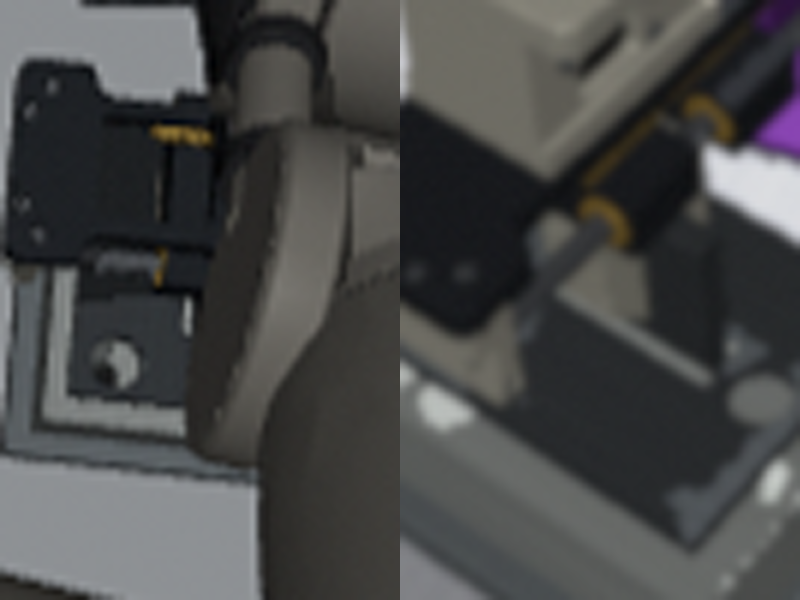

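Through the holes, bracket hole0 shows at top pixel (413.7,228.1) against a predicted (413.4,228.7). Hole2 shows at scene pixel (299.2,348.9) against (298.9,349.0). That is about 1 mm off, so I'll nudge it and settle.

```bash
python3 -m jog '[[[0.0025,0.0027,0],0,1],[[0.0025,0.0027,0],0,1],[[0.0025,0.0027,0],0,1],[[0.0025,0.0027,0],0,1],[[0.0025,0.0027,0],0,1],[[0.0025,0.0027,0],0,1],[[0.0025,0.0027,0],0,1],[[0.0025,0.0027,0],0,1]]'; python3 - <<'E'
from h import *
c="scene"; im=grab(c,"h_scene"); k,a=cen(im,(299,349),0,6); t=ray(c,k,.073); print(k.round(1),a,t.round(4))
R=lambda a:np.array([[np.cos(a),-np.sin(a)],[np.sin(a),np.cos(a)]]); print((PAT@R(-.14).T+[.5128,-.0649]).round(4)[2])
print([(n,[(np.round(d["position"],4).tolist(),round(d["confidence"],2)) for d in models.pinpoint(n,c)][:2]) for n in("brush","bracket_hole0","tin","angle_a")])
go((.5128,-.065,.1113,np.pi-.14))
E
```

```text
time: 24.65
tool_pos: [0.5123, -0.0649, 0.2705]
tool_rot: [3.142, 0.0, 3.0]
contact_force: [0.3, 0.9, -6.2]
opening: 0.0097
grip_force: 55.0
[299.2 348.7] 51.359375 [ 0.5576 -0.0703  0.073 ]
[ 0.5574 -0.0712]
[('brush', [([0.5096, -0.0662, 0.0696], 0.65), ([0.3854, -0.2582, 0.0018], 0.55)]), ('bracket_hole0', [([0.3244, 0.6782, 0.0025], 0.97), ([0.5812, 0.4062, -0.0013], 0.94)]), ('tin', [([0.5704, -0.2621, -0.0016], 0.62)]), ('angle_a', [([0.5676, 0.2976, 0.0042], 0.69), ([0.6786, -0.078, 0.0038], 0.6)])]
t 24.9 grasp [ 0.5123 -0.0649  0.1113] rpy [3.1415e+00 1.0000e-04 3.0004e+00] open 0.0099 grip 55.0 F [-0.2 -0.4 -5.2] q [-0.27  0.48  1.73  0.    0.94 -1.7 ]
(0.5128, -0.065, 0.1113, 3.001592653589793) -> [-0.0013, -0.0, 0.0001] -0.0004
```

Hole2 is now within about 1 mm of its tapped hole, and the pose is still and level. Handing in.

```bash
python3 -c "
from cell import robot
print(robot.hand_in())"
```

```text
the job is handed in; nothing more can be done
None
```

The job is handed in at about 25 s: the brush was dipped, dabbed on the pedestal (about 12 N measured) and stood back in its holder, and the T-bracket is held level about 2 cm above the pedestal with its holes about 1 mm off by my estimate; no verdict was returned.

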